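Post the red slide box through the hatch flap

ROBOT

A 6-joint arm with a two-finger parallel gripper is mounted at the origin on the work surface. World frame = base frame: x ahead of the robot, y to its left, z up, the work surface at z = 0. Lengths are in m, angles in rad, forces in N, time in s.
With the tool pointing down it reaches from about 0.25 to 0.725 m from the base axis. Payload 4 kg.
Tool frame: the origin (TCP) lies midway between the tips of the shut fingers; the grasp point (between the pads) lies 19 mm behind it; z points along the fingers, y is the line along which they close (so a half turn about z gives the same grasp; the last joint's range is limited). The gripper opens to 85 mm and grips with 20 to 120 N. Pads are 22 mm wide; open, the fingers measure 114 mm over their backs; the gripper's body (76 mm by 85 mm) begins 54 mm behind the grasp point. The pads swing forward as they close: fully open they stand 13 mm farther back than shut.
Start: joints at [-1.189, 0.241, 0.005, 1.335, 0, 1.571], TCP at [0.186, -0.464, 0.231] pointing down, gripper open.
Joint ranges: [-2.72, 2.72], [-1.05, 1.87], [-1.09, 1.28], [-1.99, 2.15], [-1.42, 1.44], [-3.14, 3.14]. Speed limits (rad/s): [2.79, 2.79, 3.14, 3.14, 3.14, 3.14].

INTERFACE

Orientations are given as a unit quaternion [x, y, z, w].
In Python, from workcell import bot gives the robot as it stands. The module is installed in compiled form; this text tells all that it offers.
- The arm moves only by the tool jog_arm, never from a script. Its argument "deltas" is a list of rows, each an object with "fingers": the opening, from 0 (shut) to 1 (fully open); "delta_pos": the shift along the tool's x, y, z normalised to -1 to 1, where 1 is 300 mm, a list of three; "yaw": the turn about the tool's z normalised to -1 to 1, where 1 is pi/4 rad. A call has 1 to 12 rows; each row is the pose to reach, as a shift and turn from the pose commanded when the call began, along the tool's axes at that moment; what a row does not reach only later rows make up. A row lasts 1/10 s, in which the tool goes at most 50 mm and 8.59 degrees, less where a joint would pass 70% of its speed; a pose out of reach is approached as far as the arm can. A call with a number of a shift or a turn outside -1 to 1 is refused whole. A call with a gripper value outside its range is refused whole. The fingers move at their own pace and stop on an object; the grip force is fixed at half the most. Time passes only in rows, so rows that repeat a pose let the fingers close. It gives the time, the measured TCP pose, the force, the opening and the grip force at its end, in the units of the state.
- bot.get_obs(): the state, without advancing time (a new reading comes with each control period).
- bot.camera(name): name is "side" or "top" or "wrist"; returns a dict with "image" (400x640x3 uint8, red, green, blue), "range_z" (400x640 float32, m along the optical axis (not along the pixel's ray), 0 where there is no reading), "fx", "fy", "cx", "cy" (pixels), "rvec" (rotation vector, rad) and "tvec" (3), from world to camera coordinates, as OpenCV has them. Camera axes: x right, y down, z forward; pixel columns grow to the right and rows downward; lengths in m; the calibration is good to about 2 mm. A picture is of the moment at which its call begins.
- bot.job_done(): hands the job in; it is judged then, once.
The state is a dict: "clock": time; "joint_pos": joint angles; "joint_vel": joint speeds; "tau": joint torques, N m; "eef_pos": TCP position; "tool_rot": TCP orientation; "ft_force": force on the tool from outside, world axes, zero at the start; "ft_torque": the same for the moment, N m; "grip_width": finger opening in m; "grasp_force": force on a finger pad.
Only numpy, scipy, OpenCV 4.12 (cv2) and the standard library are available. Lean on these libraries where they do the work, as an engineer would, in place of code of your own. Each camera call takes 0.05 s, during which the arm holds its last target. There are 200 camera calls.

TASK

Post the red slide box through the orange flap at the end of its lane: with the fingertips push it along the lane so that it swings the flap inward, until the whole box is well inside the hatch and out of the way of the flap, then draw the fingers back out so that the flap swings fully shut behind it. Only push the box, never pick it up or tip it, and leave the blue box and everything else standing where it is.

Things in the scene. Friction and masses are not known exactly. Their poses are not given: they have to be found in the camera images.
- hatch: Fixed slide hatch on a grey plinth 360 x 340 mm (x -200 to 160), 60 mm high; its top is the level floor on which boxes slide, in lanes and inside. Origin on the table, midway between the two lanes, in the plane of the shut flaps. x: pushing direction, from the lanes into the hatch; y: left seen along x; z up. Place and yaw (within 18 degrees) vary. Lane centres: y = +48 and -48 mm.
- mouth_left (a point): Centre of the left lane (hatch y = +48 mm) on the floor, 60 mm above the table, in the plane of the shut left flap; axes as the hatch. The lane is 88 mm clear between aluminium rails 8 mm wide, 18 mm above the floor, from hatch x = -200 mm to 0; the housing walls continue in line with them inside.
- mouth_right (a point): The same for the right lane (hatch y = -48 mm).
- lintel (a point): Midpoint of the underside of the blue lintel over both mouths, 133 mm above the table, in the flap plane; lintel 10 mm deep (x), 200 mm wide. Upright fingers are stopped; they pass under only if leaned, tips forward into the hatch and hand back towards the lane (25 to 40 degrees does). The white housing behind, x 0 to 158 mm, has a clear roof, top 139 mm above the table.
- flap_left (a joint): Angle of the left orange flap (rad): 0 hanging shut, grows as its lower edge swings into the hatch, at most 1.35; never outward. Plate 80 wide x 4 mm, 60 g, hinged 70 mm above the floor, lower edge 52 mm below the hinge. It turns freely, lies on a box beneath it, and falls shut in about 1.5 s once the rear end of the box is 23 mm or more past the flap plane and the fingers are out.
- flap_right (a joint): The same for the right flap.
- red_box: Closed red box for microscope slides, 90 x 60 x 22 mm (x, y, z), white label on top, 95 to 195 g, loose on the floor of the left or the right lane, its long side within about 8 degrees of the lane's direction, its centre 70 to 105 mm before the flap plane. Origin at the centre of its underside, z up.
- blue_box: The same box in blue, in the other lane; it is to stay where it is. Origin at the centre of its underside.
- vial: Small capped jar, 28 mm diameter, 45 mm high, standing on the plinth beside the housing. Origin at the centre of its underside.
- weight: Brass weight with a knob, 30 mm diameter, 40 mm high, standing on the plinth on the other side of the housing. Origin at the centre of its underside.
- amber_bottle: Amber bottle, 64 mm diameter, 130 mm high, on the table to the right. Origin at the centre of its underside.
- beaker: Glass cup, 70 mm diameter, 85 mm high, on the table to the right. Origin at the centre of its underside.
- tube_rack: Red rack of capped tubes, 60 x 160 mm, 95 mm high, on the table to the left. Origin at the centre of its underside.
- petri_dish: Closed glass dish, 90 mm diameter, 16 mm high, on the table to the left. Origin at the centre of its underside.
Things that resemble listed ones, but are neither listed nor needed, are in the scene too. There is more than one size of the red_box; the one meant has the size given above.

How it is judged:
On the way, in this order (a step that is already met when the one before it is completed fails the run):
1. the flap of the red box's lane is pushed open with the box in its mouth (((y of red_box in the frame of hatch above 0 m and value of joint flap_left above 0.25 rad and x of red_box in the frame of hatch above -0.045 m) or (y of red_box in the frame of hatch below 0 m and value of joint flap_right above 0.25 rad and x of red_box in the frame of hatch above -0.045 m))), for 0.1 s.
2. the red box is wholly inside, past the flap (x of red_box in the frame of hatch above 0.047 m), for 0.2 s.
At the end, for the whole second after the job is handed in: The red box lies flat and at rest on the hatch floor, its centre at least 47 mm past the flap plane; both flaps hang shut (under 0.06 rad); the blue box is within 15 mm of its start (x of red_box in the frame of hatch between 0.047 and 0.115 m and value of joint each of flap_left, flap_right below 0.06 rad and z of red_box in the frame of hatch below 0.066 m and angle between red_box's own z axis and vertical below 0.1 rad and linear speed of red_box below 0.02 m/s and distance of blue_box from where it was at the start of the episode below 0.015 m); the robot touches nothing.
It fails at once if the red box is lifted (more than 12 mm) or tipped (more than 0.3 rad) (z of red_box in the frame of hatch above 0.072 m or angle between red_box's own z axis and vertical above 0.3 rad).
It fails at once if the blue box is moved by more than 15 mm (distance of blue_box from where it was at the start of the episode above 0.015 m).
It fails at once if another thing is moved by more than 25 mm or knocked over (distance of any of vial, weight, amber_bottle, beaker, tube_rack, petri_dish from where it was at the start of the episode above 0.025 m or angle between any of vial, weight, amber_bottle, beaker, tube_rack, petri_dish's own z axis and vertical above 0.4 rad).
It also fails if it takes over 38 s, if anything falls off the work surface, if the arm or the gripper's body presses on something with over 40 N, if the wrist force passes 120 N, or if a joint passes its speed limit or range.

## Working session

There is one attempt and no reset: what is moved stays moved. The work goes in short steps, Python scripts to look and compute and a tool call to move; the robot and the scene stay as the last step left them, time stands still between calls to the robot, and variables do not carry over. Pictures are saved under pics/ and viewed, at most 10 in all, crops included, and the job is handed in when it is done.

Besides the shell and the picture viewer there is one more tool, called after "Emit:" as name([rows], argument=value, ...), one row to a line, values as JSON. jog_arm: Moves the arm, as the interface text tells. Scaled input: -1 to 1 covers 300 mm each way for a shift and pi/4 rad each way for a turn. Its arguments: {"type":"object","properties":{"deltas":{"type":"array","items":{"type":"object","properties":{"fingers":{"type":"number"},"delta_pos":{"type":"array","items":{"type":"number"}},"yaw":{"type":"number"}}}}},"required":["deltas"]}

```bash
mkdir -p pics; ls; cat > h.py <<'E'
import numpy as np, cv2
from workcell import bot
def cam(n):
    c=bot.camera(n); R,_=cv2.Rodrigues(np.array(c["rvec"],float)); c["R"]=R; c["t"]=np.array(c["tvec"],float).ravel(); return c
def save(c,f): cv2.imwrite(f,c["image"][:,:,::-1])
def ray(c,u,v,z):
    d=c["R"].T@np.array([(u-c["cx"])/c["fx"],(v-c["cy"])/c["fy"],1]); o=-c["R"].T@c["t"]
    return o+d*(z-o[2])/d[2]
def pt(c,u,v):
    Z=c["range_z"][int(v),int(u)]
    return c["R"].T@(np.array([(u-c["cx"])/c["fx"]*Z,(v-c["cy"])/c["fy"]*Z,Z])-c["t"])
E
python3 - <<'E'
from h import *
import pickle
o=bot.get_obs();print(o["clock"],o["eef_pos"],o["tool_rot"])
for n in("top","side"):
    c=cam(n);save(c,f"pics/{n}0.png");pickle.dump(c,open(n+".pkl","wb"));print(n,c["fx"],-c["R"].T@c["t"],c["R"][2])
E
```

```text
pics
0.0 [ 0.18605309 -0.46340253  0.23039892] [ 9.81826379e-01  1.89778361e-01 -2.23169715e-04 -1.04171293e-03]
top 369.3844772695273 [ 3.65163606e-01 -2.53251883e-04  1.32855122e+00] [ 0.14397997  0.02535604 -0.9892557 ]
side 368.19423000186333 [ 0.50070097 -0.8388829   0.79626633] [ 0.01405696  0.78491822 -0.6194399 ]
```

View pics/top0.png

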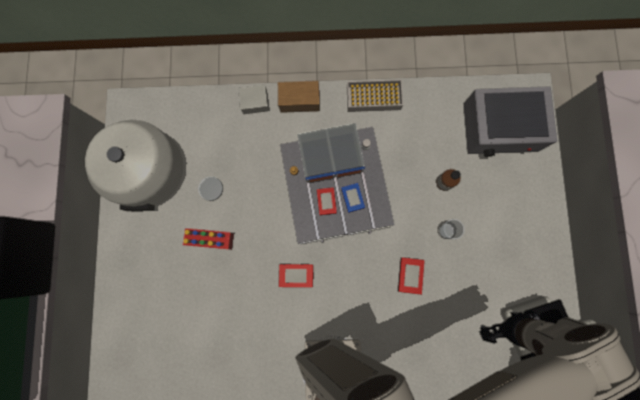

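View pics/side0.png

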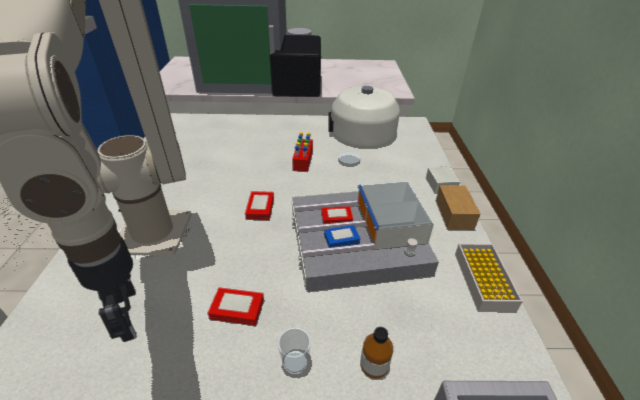

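The top view shows three red boxes. One is in the left lane at (327,201); two lie on the table at (296,275) and (411,276). The blue box is at (353,197) in the right lane. By the description, the target is the one in the left lane. I'll check it in a close crop.

```bash
python3 - <<'E'
import pickle,cv2
c=pickle.load(open("top.pkl","rb"))
im=c["image"][120:250,275:400,::-1]
cv2.imwrite("pics/crop.png",cv2.resize(im,None,fx=4.6,fy=4.6,interpolation=cv2.INTER_CUBIC))
E
```

```text
(no output)
```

View pics/crop.png

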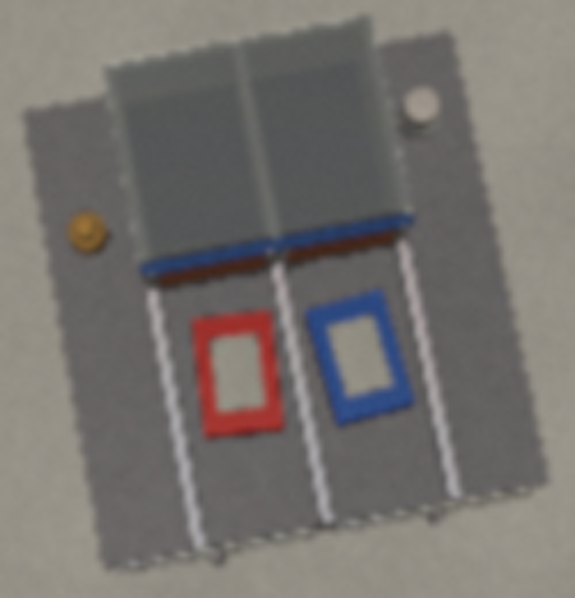

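The crop shows the red box in the left lane, with corners at about (195,318), (270,312), (283,430) and (207,436). It's slightly yawed and matches the blue box in size, so it's the right one.

```bash
cat >> h.py <<'E'
def rig(src,dst):  # 2D rigid fit src->dst
    s=src.mean(0);d=dst.mean(0);H=(src-s).T@(dst-d);th=np.arctan2(H[0,1]-H[1,0],H[0,0]+H[1,1])
    R=np.array([[np.cos(th),-np.sin(th)],[np.sin(th),np.cos(th)]]);return th,d-R@s,np.abs((src@R.T+d-R@s)-dst)
E
python3 - <<'E'
from h import *
import pickle
c=pickle.load(open("top.pkl","rb"))
f=lambda p,z:ray(c,275+(p[0]+.5)/4.6-.5,120+(p[1]+.5)/4.6-.5,z)[:2]
W=[f(p,.06) for p in[(107,568),(548,483),(25,110),(452,33)]]+[f(p,.078) for p in[(200,547),(327,520),(455,494)]]+[f(p,.143) for p in [(141,270),(412,218)]]
M=[(-.2,.17),(-.2,-.17),(.16,.17),(.16,-.17),(-.2,.096),(-.2,0),(-.2,-.096),(-.005,.1),(-.005,-.1)]
th,t,e=rig(np.array(M)[:7],np.array(W)[:7]);print(th,t,e)
R=np.array([[np.cos(th),-np.sin(th)],[np.sin(th),np.cos(th)]])
print("lintel",[R.T@(w-t) for w in W[7:]])
for P in([(195,318),(270,312),(283,430),(207,436)],[(307,306),(383,291),(413,405),(338,422)]):
    B=np.array([R.T@(f(p,.082)-t) for p in P]);b=B.mean(0);v=B[0]+B[1]-B[2]-B[3]
    print(B,b,np.degrees(np.arctan2(v[1],v[0])))
np.savez("hatch.npz",th=th,t=t)
print(R@[-.16,.048]+t)
E
```

```text
0.1600512455881341 [ 0.65170118 -0.02239223] [[9.73927340e-04 2.97640839e-03]
 [3.30725879e-04 2.52815030e-03]
 [5.36572923e-04 1.95856250e-03]
 [3.84765058e-03 8.90780072e-04]
 [2.27847357e-05 2.02905058e-04]
 [2.14695464e-03 7.44921135e-04]
 [3.51913734e-03 9.74024449e-04]]
lintel [array([-0.00224369,  0.09980787]), array([-0.00156946, -0.09720143])]
[[-0.03169409  0.06828634]
 [-0.03776395  0.01243925]
 [-0.12675317  0.01969198]
 [-0.12067743  0.07569896]] [-0.07922216  0.04402913] -4.710661604021651
[[-0.0384867  -0.01552073]
 [-0.03797423 -0.07333101]
 [-0.12636117 -0.07809533]
 [-0.12847124 -0.02131075]] [-0.08282334 -0.04706445] 3.3862764523200313
[ 0.48609642 -0.00050472]
```

Emit:
jog_arm([
  {"fingers":0,"yaw":0.28,"delta_pos":[0.81,-0.68,0]},
  {"fingers":0,"yaw":0.28,"delta_pos":[0.81,-0.68,0]},
  {"fingers":0,"yaw":0.28,"delta_pos":[0.81,-0.68,0]},
  {"fingers":0,"yaw":0.28,"delta_pos":[0.81,-0.68,0]},
  {"fingers":0,"yaw":0.28,"delta_pos":[0.81,-0.68,0]},
  {"fingers":0,"yaw":0.28,"delta_pos":[0.81,-0.68,0]},
  {"fingers":0,"yaw":0.28,"delta_pos":[0.81,-0.68,0]},
  {"fingers":0,"yaw":0.28,"delta_pos":[0.81,-0.68,0]},
])

```text
clock: 0.9
eef_pos: [0.3364, -0.1819, 0.2311]
tool_rot: [0.997, 0.084, -0.0, -0.0]
ft_force: [0.2, 0.1, 0.9]
grip_width: 0.0
grasp_force: 0.0
```

Emit:
jog_arm([
  {"fingers":0,"yaw":0,"delta_pos":[-0.06,-0.62,-0.83]},
  {"fingers":0,"yaw":0,"delta_pos":[-0.06,-0.62,-0.83]},
  {"fingers":0,"yaw":0,"delta_pos":[-0.06,-0.62,-0.83]},
  {"fingers":0,"yaw":0,"delta_pos":[-0.06,-0.62,-0.83]},
  {"fingers":0,"yaw":0,"delta_pos":[-0.06,-0.62,-0.83]},
  {"fingers":0,"yaw":0,"delta_pos":[-0.06,-0.62,-0.83]},
  {"fingers":0,"yaw":0,"delta_pos":[-0.06,-0.62,-0.83]},
  {"fingers":0,"yaw":0,"delta_pos":[-0.06,-0.62,-0.83]},
])

```text
clock: 1.7
eef_pos: [0.2886, -0.0036, 0.4814]
tool_rot: [0.997, 0.082, 0.002, 0.0]
ft_force: [-1.2, -0.3, -0.3]
grip_width: 0.0003
grasp_force: 0.0
```

```bash
python3 -c "
from h import *
o=bot.get_obs();print(o['clock'],o['eef_pos'],o['tool_rot'],o['joint_pos'])"
```

```text
1.7 [ 0.2886274  -0.00356621  0.48137454] [9.96671094e-01 8.15100121e-02 1.63854555e-03 4.04032342e-04] [-1.18306752e-02 -1.44708266e-01  2.48701804e-01  1.96086821e+00
 -4.98801879e-04  2.96655983e+00]
```

Emit:
jog_arm([
  {"fingers":0,"yaw":0,"delta_pos":[-0.3,0,-0.7]},
  {"fingers":0,"yaw":0,"delta_pos":[-0.3,0,-0.7]},
  {"fingers":0,"yaw":0,"delta_pos":[-0.3,0,-0.7]},
  {"fingers":0,"yaw":0,"delta_pos":[-0.3,0,-0.7]},
  {"fingers":0,"yaw":0,"delta_pos":[-0.3,0,-0.7]},
  {"fingers":0,"yaw":0,"delta_pos":[-0.3,0,-0.7]},
])

```text
clock: 2.3
eef_pos: [0.2322, -0.0187, 0.552]
tool_rot: [0.997, 0.08, 0.018, 0.003]
ft_force: [0.1, -0.5, -0.2]
grip_width: 0.0004
grasp_force: 0.0
```

```bash
python3 -c "
from h import *
o=bot.get_obs();print(o['clock'],o['eef_pos'],o['tool_rot'],o['joint_pos'])"
```

```text
2.3 [ 0.23218196 -0.01868713  0.55196449] [0.99660196 0.08023288 0.01838682 0.00302532] [-8.01876643e-02 -1.98522701e-01  4.16211946e-01  2.14826085e+00
 -9.52207822e-05  2.90073684e+00]
```

Emit:
jog_arm([
  {"fingers":0,"yaw":0,"delta_pos":[-0.3,0,-1]},
  {"fingers":0,"yaw":0,"delta_pos":[-0.3,0,-1]},
  {"fingers":0,"yaw":0,"delta_pos":[-0.3,0,-1]},
  {"fingers":0,"yaw":0,"delta_pos":[-0.3,0,-1]},
])

```text
clock: 2.7
eef_pos: [0.2169, -0.0294, 0.5622]
tool_rot: [0.996, 0.081, 0.04, 0.008]
ft_force: [0.4, 0.7, -0.7]
grip_width: 0.0003
grasp_force: 0.0
```

```bash
python3 -c "
from h import *
o=bot.get_obs();print(o['clock'],o['eef_pos'],o['tool_rot'],o['joint_pos'])"
```

```text
2.7 [ 0.21688214 -0.02937369  0.56221097] [0.99589526 0.0807668  0.04012199 0.00771934] [-1.37867951e-01 -2.42702151e-01  4.17044062e-01  2.14883768e+00
  2.34429403e-03  2.84197534e+00]
```

Emit:
jog_arm([
  {"fingers":0,"yaw":0,"delta_pos":[-1,0,0]},
  {"fingers":0,"yaw":0,"delta_pos":[-1,0,0]},
  {"fingers":0,"yaw":0,"delta_pos":[-1,0,0]},
  {"fingers":0,"yaw":0,"delta_pos":[-1,0,0]},
])

```text
clock: 3.1
eef_pos: [0.0816, -0.0638, 0.5162]
tool_rot: [0.996, 0.082, 0.042, 0.014]
ft_force: [0.8, -1.2, -0.2]
grip_width: 0.0
grasp_force: 0.0
```

```bash
python3 -c "
from h import *
o=bot.get_obs();print(o['clock'],o['eef_pos'],o['tool_rot'],o['joint_pos'])"
```

```text
3.1 [ 0.08163489 -0.063815    0.51619348] [0.99565626 0.08170125 0.04230118 0.01428715] [-0.8024166  -0.49370148  0.16041547  2.14910608  0.04729599  2.17722144]
```

Emit:
jog_arm([
  {"fingers":0,"yaw":0,"delta_pos":[0.48,-0.04,-0.11]},
  {"fingers":0,"yaw":0,"delta_pos":[0.48,-0.04,-0.11]},
  {"fingers":0,"yaw":0,"delta_pos":[0.48,-0.04,-0.11]},
  {"fingers":0,"yaw":0,"delta_pos":[0.48,-0.04,-0.11]},
])

```text
clock: 3.5
eef_pos: [0.2218, -0.029, 0.561]
tool_rot: [0.996, 0.079, 0.042, 0.014]
ft_force: [0.8, -1.7, -0.1]
grip_width: 0.0001
grasp_force: 0.0
```

Emit:
jog_arm([
  {"fingers":0,"yaw":0,"delta_pos":[0,0,-1]},
])

```text
clock: 3.6
eef_pos: [0.2295, -0.0288, 0.573]
tool_rot: [0.995, 0.083, 0.053, 0.015]
ft_force: [0.5, -0.7, -0.6]
grip_width: 0.0001
grasp_force: 0.0
```

Emit:
jog_arm([
  {"fingers":0,"yaw":0,"delta_pos":[0,0,-1]},
])

```text
clock: 3.7
eef_pos: [0.2308, -0.03, 0.5861]
tool_rot: [0.994, 0.082, 0.072, 0.019]
ft_force: [0.7, 0.2, 0.5]
grip_width: 0.0001
grasp_force: 0.0
```

Emit:
jog_arm([
  {"fingers":0,"yaw":0,"delta_pos":[0,0,-1]},
])

```text
clock: 3.8
eef_pos: [0.2324, -0.0306, 0.598]
tool_rot: [0.992, 0.081, 0.089, 0.023]
ft_force: [-0.6, 0.5, -0.2]
grip_width: 0.0
grasp_force: 0.0
```

```bash
cat > s.py <<'E'
from h import *
from scipy.spatial.transform import Rotation as Ro
o=bot.get_obs();print(o['clock'],np.round(o['eef_pos'],4),np.round(o['joint_pos'],3),np.round(o['ft_force'],1));print(np.round(Ro.from_quat(o['tool_rot']).as_matrix().T,3))
H=np.load("hatch.npz");th=float(H["th"]);d=o['eef_pos'][:2]-H["t"];print("hatch",np.round([np.cos(th)*d[0]+np.sin(th)*d[1],-np.sin(th)*d[0]+np.cos(th)*d[1]],4))
E
python3 s.py
```

```text
3.8 [ 0.2324 -0.0306  0.598 ] [-0.12  -0.24   0.522  2.149 -0.009  2.858] [-0.6  0.5 -0.2]
[[ 0.971  0.165  0.174]
 [ 0.157 -0.986  0.06 ]
 [ 0.181 -0.031 -0.983]]
hatch [-0.4152  0.0587]
```

Emit:
jog_arm([
  {"fingers":0,"yaw":-0.44,"delta_pos":[0.06,-0.35,0]},
  {"fingers":0,"yaw":-0.44,"delta_pos":[0.06,-0.35,0]},
  {"fingers":0,"yaw":-0.44,"delta_pos":[0.06,-0.35,0]},
  {"fingers":0,"yaw":-0.44,"delta_pos":[0.06,-0.35,0]},
])

```text
clock: 4.2
eef_pos: [0.2332, 0.0801, 0.5911]
tool_rot: [0.962, 0.258, 0.084, 0.037]
ft_force: [0.1, -0.7, 0.4]
grip_width: 0.0003
grasp_force: 0.0
```

Emit:
jog_arm([
  {"fingers":0,"yaw":0,"delta_pos":[0,0,-1]},
])

```text
clock: 4.3
eef_pos: [0.2355, 0.0761, 0.6028]
tool_rot: [0.962, 0.253, 0.1, 0.034]
ft_force: [-0.2, -1.0, 0.2]
grip_width: -0.0004
grasp_force: 0.0
```

Emit:
jog_arm([
  {"fingers":0,"yaw":0,"delta_pos":[0,0,-1]},
])

```text
clock: 4.4
eef_pos: [0.2358, 0.0725, 0.6165]
tool_rot: [0.96, 0.25, 0.12, 0.03]
ft_force: [-0.4, -1.1, -0.3]
grip_width: -0.0001
grasp_force: 0.0
```

Emit:
jog_arm([
  {"fingers":0,"yaw":0,"delta_pos":[0,0,-1]},
])

```text
clock: 4.5
eef_pos: [0.2347, 0.0694, 0.6291]
tool_rot: [0.958, 0.249, 0.138, 0.026]
ft_force: [-0.5, -0.7, -1.0]
grip_width: -0.0001
grasp_force: 0.0
```

Emit:
jog_arm([
  {"fingers":0,"yaw":0,"delta_pos":[0,0,-1]},
])

```text
clock: 4.6
eef_pos: [0.2325, 0.0663, 0.6408]
tool_rot: [0.956, 0.249, 0.156, 0.023]
ft_force: [0.3, -0.9, 0.2]
grip_width: -0.0
grasp_force: 0.0
```

```bash
python3 s.py
```

```text
4.6 [0.2325 0.0663 0.6408] [ 0.384 -0.252  0.631  2.149 -0.085  3.002] [ 0.3 -0.9  0.2]
[[ 0.827  0.484  0.286]
 [ 0.469 -0.875  0.122]
 [ 0.309  0.034 -0.95 ]]
hatch [-0.3997  0.1543]
```

Emit:
jog_arm([
  {"fingers":0,"yaw":-0.1,"delta_pos":[0,0,-1]},
])

```text
clock: 4.7
eef_pos: [0.2291, 0.0627, 0.6521]
tool_rot: [0.942, 0.288, 0.172, 0.027]
ft_force: [-0.0, 0.5, -1.2]
grip_width: 0.0002
grasp_force: 0.0
```

Emit:
jog_arm([
  {"fingers":0,"yaw":0,"delta_pos":[0,0,-1]},
])

```text
clock: 4.8
eef_pos: [0.2245, 0.0587, 0.6633]
tool_rot: [0.939, 0.287, 0.189, 0.025]
ft_force: [-0.4, -0.3, -0.7]
grip_width: 0.0001
grasp_force: 0.0
```

Emit:
jog_arm([
  {"fingers":0,"yaw":0,"delta_pos":[0,0,-1]},
])

```text
clock: 4.9
eef_pos: [0.2188, 0.0545, 0.6741]
tool_rot: [0.935, 0.287, 0.206, 0.023]
ft_force: [0.1, 0.5, 1.0]
grip_width: -0.0001
grasp_force: 0.0
```

Emit:
jog_arm([
  {"fingers":0,"yaw":0,"delta_pos":[0,0,-1]},
])

```text
clock: 5.0
eef_pos: [0.2119, 0.0501, 0.6846]
tool_rot: [0.931, 0.287, 0.223, 0.022]
ft_force: [0.9, 0.5, 0.0]
grip_width: -0.0002
grasp_force: 0.0
```

Emit:
jog_arm([
  {"fingers":0,"yaw":0,"delta_pos":[0,0,-1]},
])

```text
clock: 5.1
eef_pos: [0.2038, 0.0459, 0.6948]
tool_rot: [0.927, 0.286, 0.24, 0.022]
ft_force: [-0.2, -0.5, 1.0]
grip_width: 0.0001
grasp_force: 0.0
```

Emit:
jog_arm([
  {"fingers":0,"yaw":0,"delta_pos":[0,0,-1]},
])

```text
clock: 5.2
eef_pos: [0.1965, 0.0461, 0.7093]
tool_rot: [0.923, 0.278, 0.265, 0.028]
ft_force: [0.7, 0.7, -0.5]
grip_width: -0.0002
grasp_force: 0.0
```

```bash
python3 s.py
```

```text
5.2 [0.1965 0.0461 0.7093] [ 0.376 -0.356  0.754  2.149 -0.097  2.906] [ 0.7  0.7 -0.5]
[[ 0.705  0.528  0.473]
 [ 0.498 -0.844  0.199]
 [ 0.504  0.095 -0.858]]
hatch [-0.4385  0.1401]
```

Emit:
jog_arm([
  {"fingers":0,"yaw":0,"delta_pos":[0,0,-1]},
])

```text
clock: 5.3
eef_pos: [0.2027, 0.0445, 0.7383]
tool_rot: [0.907, 0.283, 0.309, 0.045]
ft_force: [0.6, -0.2, 0.0]
grip_width: -0.0003
grasp_force: 0.0
```

Emit:
jog_arm([
  {"fingers":0,"yaw":0,"delta_pos":[0,0,-1]},
])

```text
clock: 5.4
eef_pos: [0.2066, 0.0342, 0.7881]
tool_rot: [0.881, 0.289, 0.369, 0.056]
ft_force: [1.5, 0.5, 1.1]
grip_width: -0.0
grasp_force: 0.0
```

Emit:
jog_arm([
  {"fingers":0,"yaw":0,"delta_pos":[0,0,-1]},
])

```text
clock: 5.5
eef_pos: [0.1894, 0.0272, 0.8127]
tool_rot: [0.87, 0.291, 0.394, 0.057]
ft_force: [-0.8, -1.4, -1.0]
grip_width: 0.0003
grasp_force: 0.0
```

```bash
python3 s.py; cat > go.py <<'E'
# go.py hx hy z : shift to a hatch-frame point, in normalised tool units; yaw that levels tool y
import sys
from h import *
from scipy.spatial.transform import Rotation as Ro
o=bot.get_obs();H=np.load("hatch.npz");th=float(H["th"])
hx,hy,z=map(float,sys.argv[1:4]);g=np.r_[H["t"]+[np.cos(th)*hx-np.sin(th)*hy,np.sin(th)*hx+np.cos(th)*hy],z]
R=Ro.from_quat(o['tool_rot']).as_matrix()
b=R.T@[np.sin(th),-np.cos(th),0]   # wanted tool y
print("world",g,"dist",np.linalg.norm(g-o['eef_pos']),"d",np.round(R.T@(g-o['eef_pos'])/.3,3),"yaw",np.round(np.arctan2(-b[0],b[1])/(np.pi/4),3),"lean deg",np.degrees(np.arccos(-R[2,2])),"azim-hatch deg",np.degrees(np.arctan2(R[1,2],R[0,2])-th))
E
python3 go.py -0.19 0.046 0.2
```

```text
5.5 [0.1894 0.0272 0.8127] [ 0.416 -0.351  1.033  2.149 -0.171  2.838] [-0.8 -1.4 -1. ]
[[ 0.519  0.552  0.653]
 [ 0.462 -0.824  0.328]
 [ 0.719  0.132 -0.682]]
hatch [-0.4485  0.1226]
world [ 0.45679858 -0.00726022  0.2       ] dist 0.6694263662589992 d [-0.935 -0.164  2.02 ] yaw 0.611 lean deg 46.96728349571198 azim-hatch deg 1.199475974912938
```

Emit:
jog_arm([
  {"fingers":0,"yaw":0,"delta_pos":[-0.6,-0.18,0.9]},
  {"fingers":0,"yaw":0,"delta_pos":[-0.6,-0.18,0.9]},
  {"fingers":0,"yaw":0,"delta_pos":[-0.6,-0.18,0.9]},
  {"fingers":0,"yaw":0,"delta_pos":[-0.6,-0.18,0.9]},
  {"fingers":0,"yaw":0,"delta_pos":[-0.6,-0.18,0.9]},
  {"fingers":0,"yaw":0,"delta_pos":[-0.6,-0.18,0.9]},
  {"fingers":0,"yaw":0,"delta_pos":[-0.6,-0.18,0.9]},
])

```text
clock: 6.2
eef_pos: [0.2004, 0.0283, 0.5684]
tool_rot: [0.89, 0.292, 0.344, 0.063]
ft_force: [-0.4, -0.2, -0.2]
grip_width: 0.0001
grasp_force: 0.0
```

Emit:
jog_arm([
  {"fingers":0,"yaw":0.6,"delta_pos":[-0.26,-0.08,0.4]},
  {"fingers":0,"yaw":0.6,"delta_pos":[-0.26,-0.08,0.4]},
  {"fingers":0,"yaw":0.6,"delta_pos":[-0.26,-0.08,0.4]},
  {"fingers":0,"yaw":0.6,"delta_pos":[-0.26,-0.08,0.4]},
  {"fingers":0,"yaw":0.6,"delta_pos":[-0.26,-0.08,0.4]},
])

```text
clock: 6.7
eef_pos: [0.2214, 0.0111, 0.422]
tool_rot: [0.935, 0.063, 0.348, -0.018]
ft_force: [0.2, 1.2, 0.2]
grip_width: 0.0001
grasp_force: 0.0
```

```bash
python3 s.py; python3 go.py -0.19 0.046 0.2
```

```text
6.7 [0.2214 0.0111 0.422 ] [-0.454 -0.88  -0.425  1.399  0.361  2.672] [0.2 1.2 0.2]
[[ 0.751  0.105  0.652]
 [ 0.13  -0.992  0.011]
 [ 0.648  0.076 -0.758]]
hatch [-0.4194  0.1016]
world [ 0.45679858 -0.00726022  0.2       ] dist 0.32409013287966265 d [0.1   0.154 1.065] yaw -0.02 lean deg 40.730209162609306 azim-hatch deg -2.4468055470262846
```

Emit:
jog_arm([
  {"fingers":0,"yaw":0,"delta_pos":[0.1,0.15,1]},
  {"fingers":0,"yaw":0,"delta_pos":[0.1,0.15,1]},
  {"fingers":0,"yaw":0,"delta_pos":[0.1,0.15,1]},
  {"fingers":0,"yaw":0,"delta_pos":[0.1,0.15,1]},
  {"fingers":0,"yaw":0,"delta_pos":[0.1,0.15,1]},
  {"fingers":0,"yaw":0,"delta_pos":[0.1,0.15,1]},
  {"fingers":0,"yaw":0,"delta_pos":[0.1,0.15,1]},
  {"fingers":0,"yaw":0,"delta_pos":[0.1,0.15,1]},
])

```text
clock: 7.5
eef_pos: [0.4464, -0.003, 0.2198]
tool_rot: [0.935, 0.071, 0.348, -0.018]
ft_force: [-0.0, 0.2, 0.5]
grip_width: -0.0002
grasp_force: 0.0
```

```bash
python3 s.py; python3 go.py -0.165 0.045 0.1;python3 go.py -0.165 0.045 0.071
```

```text
7.5 [ 0.4464 -0.003   0.2198] [-0.112 -0.334 -0.83   0.378  0.155  2.934] [-0.   0.2  0.5]
[[ 0.748  0.121  0.652]
 [ 0.145 -0.989  0.016]
 [ 0.647  0.083 -0.758]]
hatch [-0.1996  0.0519]
world [ 0.48163843 -0.00426322  0.1       ] dist 0.12483998204832915 d [-0.173  0.015  0.378] yaw -0.0 lean deg 40.741974284841476 azim-hatch deg -1.88869541981213
world [ 0.48163843 -0.00426322  0.071     ] dist 0.15287841203030694 d [-0.236  0.013  0.451] yaw -0.0 lean deg 40.741974284841476 azim-hatch deg -1.88869541981213
```

Emit:
jog_arm([
  {"fingers":0,"yaw":0,"delta_pos":[-0.17,0.015,0.38]},
  {"fingers":0,"yaw":0,"delta_pos":[-0.17,0.015,0.38]},
  {"fingers":0,"yaw":0,"delta_pos":[-0.17,0.015,0.38]},
  {"fingers":0,"yaw":0,"delta_pos":[-0.17,0.015,0.38]},
  {"fingers":0,"yaw":0,"delta_pos":[-0.17,0.015,0.38]},
])

```text
clock: 8.0
eef_pos: [0.4846, -0.004, 0.1045]
tool_rot: [0.933, 0.072, 0.351, -0.017]
ft_force: [-0.3, 0.1, 0.8]
grip_width: -0.0006
grasp_force: 0.0
```

```bash
python3 s.py; python3 go.py -0.165 0.045 0.071; python3 - <<'E'
from h import *
a=[]
for n,(r0,r1,c0,c1) in {"side":(150,300,270,450),"top":(110,260,265,445)}.items():
    c=cam(n);a.append(cv2.resize(c["image"][r0:r1,c0:c1,::-1],None,fx=2*2,fy=2*2,interpolation=2)[:, :])
b=np.vstack(a);b=cv2.resize(b,(480,800))
cv2.imwrite("pics/p1.png",np.hstack([cv2.resize(x,(400,333)) for x in a]))
E
```

```text
8.0 [ 0.4846 -0.004   0.1045] [-0.101  0.004 -0.99  -0.129  0.149  2.942] [-0.3  0.1  0.8]
[[ 0.743  0.122  0.658]
 [ 0.146 -0.989  0.018]
 [ 0.653  0.083 -0.753]]
hatch [-0.1621  0.0448]
world [ 0.48163843 -0.00426322  0.071     ] dist 0.03363789004190486 d [-0.081 -0.003  0.078] yaw 0.002 lean deg 41.15914934430586 azim-hatch deg -1.9597407442536516
```

View pics/p1.png

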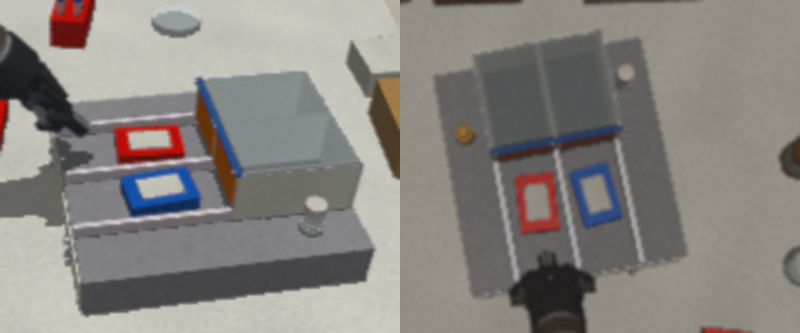

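Side crop: the leaned fingertips are at (82,128), just behind the red box. Top crop: the tips are at (547,255) with the box rear at (540,230), so they're centred in the left lane. Next I'll lower them to the floor.

```bash
python3 go.py -0.15 0.045 0.071; python3 go.py -0.05 0.046 0.071
```

```text
world [ 0.49644671 -0.00187269  0.071     ] dist 0.036741134163401044 d [-0.049 -0.004  0.112] yaw 0.003 lean deg 41.36130061240884 azim-hatch deg -2.0035260953753484
world [0.59500926 0.01505141 0.071     ] dist 0.11647478655457656 d [ 0.201 -0.012  0.332] yaw 0.003 lean deg 41.36130061240884 azim-hatch deg -2.0035260953753484
```

Emit:
jog_arm([
  {"fingers":0,"yaw":0,"delta_pos":[-0.02,0,0.06]},
  {"fingers":0,"yaw":0,"delta_pos":[-0.05,0,0.11]},
  {"fingers":0,"yaw":0,"delta_pos":[-0.05,0,0.11]},
  {"fingers":0,"yaw":0,"delta_pos":[-0.05,0,0.11]},
])

```text
clock: 8.5
eef_pos: [0.4949, -0.0028, 0.0695]
tool_rot: [0.933, 0.072, 0.351, -0.017]
ft_force: [1.3, -0.0, 0.3]
grip_width: -0.0
grasp_force: 0.0
```

```bash
python3 s.py; python3 go.py -0.05 0.046 0.071;  python3 go.py 0.027 0.047 0.071; python3 - <<'E'
from h import *
c=cam("side")
cv2.imwrite("pics/p2.png",cv2.resize(c["image"][170:250,280:400,::-1],None,fx=5,fy=5,interpolation=2))
E
```

```text
8.5 [ 0.4949 -0.0028  0.0695] [-0.094  0.134 -1.019 -0.288  0.144  2.947] [ 1.3 -0.   0.3]
[[ 0.743  0.122  0.658]
 [ 0.147 -0.989  0.018]
 [ 0.653  0.083 -0.753]]
hatch [-0.1517  0.0444]
world [0.59500926 0.01505141 0.071     ] dist 0.10172469923599081 d [ 0.259 -0.01   0.219] yaw 0.003 lean deg 41.15778677483166 azim-hatch deg -1.9250990267313342
world [0.67086576 0.02831003 0.071     ] dist 0.17872622452967457 d [ 0.452 -0.016  0.388] yaw 0.003 lean deg 41.15778677483166 azim-hatch deg -1.9250990267313342
```

View pics/p2.png

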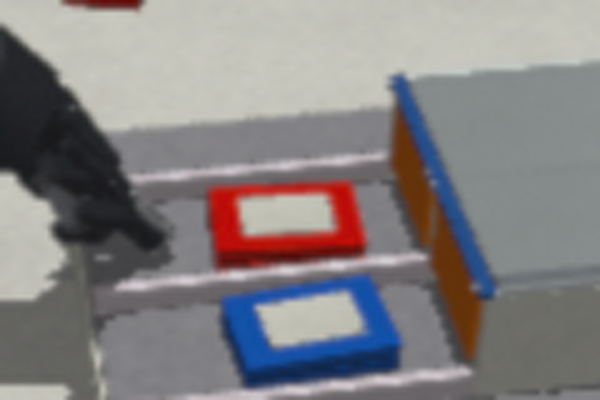

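The tips are at (155,240), just above the floor behind the box with its rear edge at (215,245), and there's no contact force. Now I'll push slowly.

Emit:
jog_arm([
  {"fingers":0,"yaw":0,"delta_pos":[0.026,0,0.022]},
  {"fingers":0,"yaw":0,"delta_pos":[0.052,-0.002,0.044]},
  {"fingers":0,"yaw":0,"delta_pos":[0.078,-0.003,0.066]},
  {"fingers":0,"yaw":0,"delta_pos":[0.104,-0.004,0.088]},
  {"fingers":0,"yaw":0,"delta_pos":[0.13,-0.005,0.11]},
  {"fingers":0,"yaw":0,"delta_pos":[0.156,-0.006,0.132]},
  {"fingers":0,"yaw":0,"delta_pos":[0.182,-0.007,0.154]},
  {"fingers":0,"yaw":0,"delta_pos":[0.208,-0.008,0.176]},
  {"fingers":0,"yaw":0,"delta_pos":[0.234,-0.009,0.198]},
  {"fingers":0,"yaw":0,"delta_pos":[0.26,-0.01,0.22]},
  {"fingers":0,"yaw":0,"delta_pos":[0.26,-0.01,0.22]},
])

```text
clock: 9.65
eef_pos: [0.5969, 0.0156, 0.0699]
tool_rot: [0.933, 0.072, 0.351, -0.018]
ft_force: [-0.5, -0.3, 0.0]
grip_width: -0.0002
grasp_force: 0.0
```

```bash
python3 s.py; python3 go.py 0.027 0.047 0.071; python3 - <<'E'
from h import *
a=[]
for n,(r0,r1,c0,c1) in {"side":(150,270,280,440),"top":(120,240,275,435)}.items():
    c=cam(n);a.append(cv2.resize(c["image"][r0:r1,c0:c1,::-1],(480,360),interpolation=2)[:,:400])
cv2.imwrite("pics/p3.png",np.hstack(a))
E
```

```text
9.65 [0.5969 0.0156 0.0699] [-0.024  0.282 -0.787 -0.211  0.1    3.   ] [-0.5 -0.3  0. ]
[[ 0.743  0.123  0.658]
 [ 0.147 -0.989  0.018]
 [ 0.653  0.083 -0.753]]
hatch [-0.0481  0.0462]
world [0.67086576 0.02831003 0.071     ] dist 0.07507540003813988 d [ 0.191 -0.006  0.162] yaw 0.003 lean deg 41.152526937380095 azim-hatch deg -1.8865911810860847
```

View pics/p3.png

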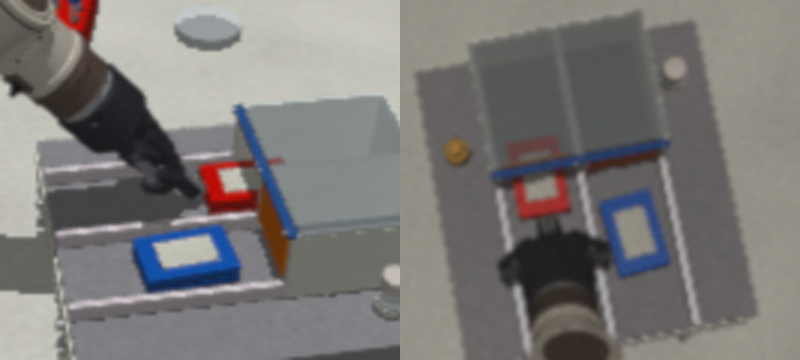

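Side crop: the box is centred in the mouth at (230,185) and the flap is pushed in by it. Top crop: the box rear is at (542,213), square in the lane, and the blue box hasn't moved. I'll keep pushing.

Emit:
jog_arm([
  {"fingers":0,"yaw":0,"delta_pos":[0.026,0,0.022]},
  {"fingers":0,"yaw":0,"delta_pos":[0.052,-0.002,0.044]},
  {"fingers":0,"yaw":0,"delta_pos":[0.078,-0.003,0.066]},
  {"fingers":0,"yaw":0,"delta_pos":[0.104,-0.004,0.088]},
  {"fingers":0,"yaw":0,"delta_pos":[0.13,-0.005,0.11]},
  {"fingers":0,"yaw":0,"delta_pos":[0.15,-0.006,0.127]},
  {"fingers":0,"yaw":0,"delta_pos":[0.16,-0.006,0.136]},
  {"fingers":0,"yaw":0,"delta_pos":[0.16,-0.006,0.136]},
])

```text
clock: 10.55
eef_pos: [0.6577, 0.0265, 0.07]
tool_rot: [0.934, 0.072, 0.35, -0.018]
ft_force: [-0.2, -0.7, -0.3]
grip_width: 0.0002
grasp_force: 0.0
```

```bash
python3 s.py; python3 go.py 0.03 0.047 0.071; python3 - <<'E'
from h import *
a=[]
for n,(r0,r1,c0,c1) in {"side":(150,270,280,440),"top":(120,240,275,435)}.items():
    c=cam(n);a.append(cv2.resize(c["image"][r0:r1,c0:c1,::-1],(480,360),interpolation=2)[:,:400])
cv2.imwrite("pics/p4.png",np.hstack(a))
E
```

```text
10.55 [0.6577 0.0265 0.07  ] [ 3.00e-03  3.66e-01 -6.38e-01 -1.46e-01  8.20e-02  3.02e+00] [-0.2 -0.7 -0.3]
[[ 0.744  0.122  0.657]
 [ 0.147 -0.989  0.018]
 [ 0.652  0.083 -0.754]]
hatch [0.0137 0.0473]
world [0.67382742 0.02878813 0.071     ] dist 0.016310017312106375 d [0.043 0.    0.033] yaw 0.003 lean deg 41.074618942641315 azim-hatch deg -1.8866008513370924
```

View pics/p4.png

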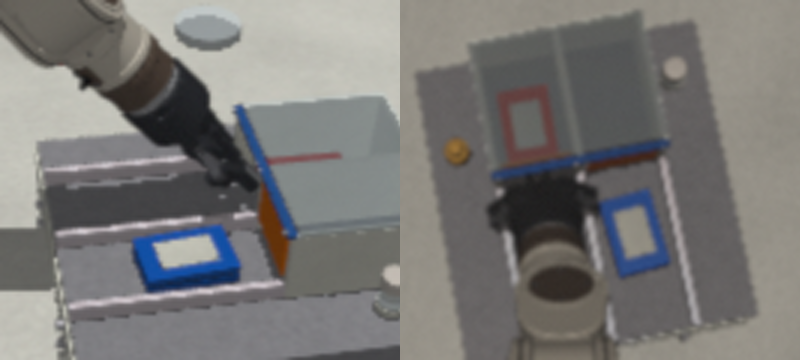

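The box shows through the clear roof with corners at about (500,92), (546,86), (556,156) and (512,163) in the top crop.

```bash
python3 - <<'E'
from h import *
import pickle
c=pickle.load(open("top.pkl","rb"));H=np.load("hatch.npz");th=float(H["th"]);R=np.array([[np.cos(th),-np.sin(th)],[np.sin(th),np.cos(th)]])
B=np.array([R.T@(ray(c,275+(u-400)/3,120+v/3,.082)[:2]-H["t"]) for u,v in[(500,92),(546,86),(556,156),(512,163)]]);print(B,B.mean(0))
E
```

```text
[[0.10702696 0.07344521]
 [0.10386421 0.01956491]
 [0.0196909  0.02361917]
 [0.02118845 0.07493338]] [0.06294263 0.04789067]
```

Emit:
jog_arm([
  {"fingers":0,"yaw":0,"delta_pos":[0.005,0,0.0043]},
  {"fingers":0,"yaw":0,"delta_pos":[0.0105,0,0.0087]},
  {"fingers":0,"yaw":0,"delta_pos":[0.0105,0,0.0087]},
])

```text
clock: 10.95
eef_pos: [0.6609, 0.0269, 0.0698]
tool_rot: [0.934, 0.072, 0.35, -0.017]
ft_force: [-0.2, 0.0, 0.0]
grip_width: -0.0003
grasp_force: 0.1
```

Emit:
jog_arm([
  {"fingers":0,"yaw":0,"delta_pos":[0.005,0,0.0043]},
  {"fingers":0,"yaw":0,"delta_pos":[0.005,0,0.0043]},
])

```text
clock: 11.15
eef_pos: [0.663, 0.0272, 0.0699]
tool_rot: [0.934, 0.072, 0.35, -0.017]
ft_force: [-0.6, -1.2, -0.5]
grip_width: -0.0002
grasp_force: 0.1
```

No contact beyond the light push, so I'll keep going in small steps.

Emit:
jog_arm([
  {"fingers":0,"yaw":0,"delta_pos":[0.005,0,0.0043]},
  {"fingers":0,"yaw":0,"delta_pos":[0.0075,0,0.0065]},
  {"fingers":0,"yaw":0,"delta_pos":[0.0075,0,0.0065]},
])

```text
clock: 11.45
eef_pos: [0.666, 0.0277, 0.0699]
tool_rot: [0.934, 0.072, 0.35, -0.018]
ft_force: [-0.4, -0.3, -0.0]
grip_width: -0.0001
grasp_force: 0.1
```

```bash
python3 s.py; python3 go.py 0.024 0.047 0.070
```

```text
11.45 [0.666  0.0277 0.0699] [ 0.005  0.378 -0.616 -0.136  0.08   3.023] [-0.4 -0.3 -0. ]
[[ 0.745  0.122  0.656]
 [ 0.147 -0.989  0.018]
 [ 0.651  0.083 -0.754]]
hatch [0.0221 0.0472]
world [0.6679041  0.02783192 0.07      ] dist 0.0019264134203573386 d [0.005 0.    0.004] yaw 0.003 lean deg 41.02934036331982 azim-hatch deg -1.8962672267420169
```

Emit:
jog_arm([
  {"fingers":0,"yaw":0,"delta_pos":[0.005,0,0.0043]},
  {"fingers":0,"yaw":0,"delta_pos":[0.0075,0,0.0065]},
  {"fingers":0,"yaw":0,"delta_pos":[0.0075,0,0.0065]},
])

```text
clock: 11.75
eef_pos: [0.6689, 0.0281, 0.0699]
tool_rot: [0.934, 0.072, 0.35, -0.018]
ft_force: [-0.1, 0.5, -0.2]
grip_width: 0.0002
grasp_force: 0.1
```

```bash
python3 s.py; python3 go.py -0.06 0.046 0.072; python3 go.py -0.11 0.045 0.12
```

```text
11.75 [0.6689 0.0281 0.0699] [ 0.006  0.382 -0.609 -0.132  0.079  3.023] [-0.1  0.5 -0.2]
[[ 0.745  0.122  0.656]
 [ 0.147 -0.989  0.018]
 [ 0.651  0.083 -0.754]]
hatch [0.0251 0.0471]
world [0.58513707 0.01345772 0.072     ] dist 0.08509286923732215 d [-0.209  0.008 -0.191] yaw 0.003 lean deg 41.03086094740628 azim-hatch deg -1.893027188918675
world [0.53593548 0.00450206 0.12      ] dist 0.14406793105668572 d [-0.23   0.016 -0.421] yaw 0.003 lean deg 41.03086094740628 azim-hatch deg -1.893027188918675
```

Rear edge is about 33 mm inside. I'll draw the fingers back along the lane, then up and away.

Emit:
jog_arm([
  {"fingers":0,"yaw":0,"delta_pos":[-0.05,0.002,-0.045]},
  {"fingers":0,"yaw":0,"delta_pos":[-0.1,0.004,-0.09]},
  {"fingers":0,"yaw":0,"delta_pos":[-0.15,0.006,-0.14]},
  {"fingers":0,"yaw":0,"delta_pos":[-0.21,0.008,-0.19]},
  {"fingers":0,"yaw":0,"delta_pos":[-0.23,0.016,-0.42]},
  {"fingers":0,"yaw":0,"delta_pos":[-0.23,0.016,-0.42]},
  {"fingers":0,"yaw":0,"delta_pos":[-0.23,0.016,-0.42]},
  {"fingers":0,"yaw":0,"delta_pos":[-0.2,0.02,-0.6]},
  {"fingers":0,"yaw":0,"delta_pos":[-0.2,0.02,-0.6]},
  {"fingers":0,"yaw":0,"delta_pos":[-0.2,0.02,-0.6]},
  {"fingers":0,"yaw":0,"delta_pos":[-0.2,0.02,-0.6]},
  {"fingers":0,"yaw":0,"delta_pos":[-0.2,0.02,-0.6]},
])

```text
clock: 12.95
eef_pos: [0.5077, 0.0, 0.1653]
tool_rot: [0.934, 0.072, 0.349, -0.018]
ft_force: [0.5, -0.3, -0.8]
grip_width: -0.0
grasp_force: 0.0
```

Emit:
jog_arm([
  {"fingers":0,"yaw":0,"delta_pos":[0,0,0]},
  {"fingers":0,"yaw":0,"delta_pos":[0,0,0]},
  {"fingers":0,"yaw":0,"delta_pos":[0,0,0]},
  {"fingers":0,"yaw":0,"delta_pos":[0,0,0]},
  {"fingers":0,"yaw":0,"delta_pos":[0,0,0]},
  {"fingers":0,"yaw":0,"delta_pos":[0,0,0]},
  {"fingers":0,"yaw":0,"delta_pos":[0,0,0]},
  {"fingers":0,"yaw":0,"delta_pos":[0,0,0]},
  {"fingers":0,"yaw":0,"delta_pos":[0,0,0]},
  {"fingers":0,"yaw":0,"delta_pos":[0,0,0]},
])

```text
clock: 13.95
eef_pos: [0.5077, -0.0001, 0.1664]
tool_rot: [0.934, 0.072, 0.35, -0.017]
ft_force: [0.4, 1.0, 0.4]
grip_width: 0.0
grasp_force: 0.0
```

```bash
python3 s.py; python3 - <<'E'
from h import *
a=[]
for n,(r0,r1,c0,c1) in {"side":(150,270,280,440),"top":(120,240,275,435)}.items():
    c=cam(n);a.append(cv2.resize(c["image"][r0:r1,c0:c1,::-1],(480,360),interpolation=2)[:,:400])
cv2.imwrite("pics/p5.png",np.hstack(a))
E
```

```text
13.95 [ 5.077e-01 -1.000e-04  1.664e-01] [-0.082 -0.098 -0.841  0.122  0.136  2.956] [0.4 1.  0.4]
[[ 0.745  0.122  0.656]
 [ 0.147 -0.989  0.018]
 [ 0.651  0.083 -0.754]]
hatch [-0.1386  0.0449]
```

View pics/p5.png

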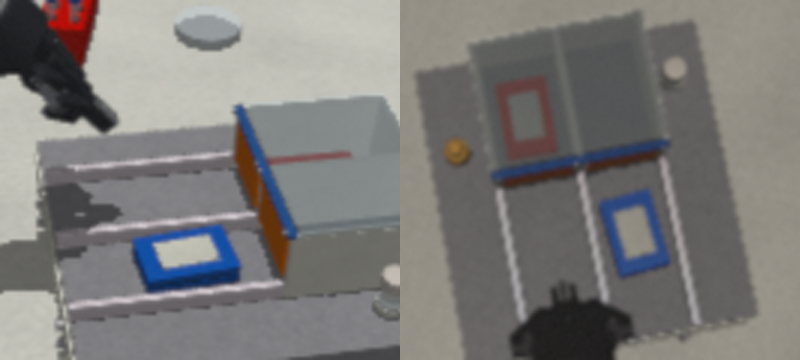

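The box is inside, around (527,118) in the top crop. Both orange flaps hang shut at (245,160) and (275,235) in the side crop, and the blue box is where it started. I'll let the flap settle for a second, then hand in.

Emit:
jog_arm([
  {"fingers":0,"yaw":0,"delta_pos":[0,0,0]},
  {"fingers":0,"yaw":0,"delta_pos":[0,0,0]},
  {"fingers":0,"yaw":0,"delta_pos":[0,0,0]},
  {"fingers":0,"yaw":0,"delta_pos":[0,0,0]},
  {"fingers":0,"yaw":0,"delta_pos":[0,0,0]},
  {"fingers":0,"yaw":0,"delta_pos":[0,0,0]},
  {"fingers":0,"yaw":0,"delta_pos":[0,0,0]},
  {"fingers":0,"yaw":0,"delta_pos":[0,0,0]},
  {"fingers":0,"yaw":0,"delta_pos":[0,0,0]},
  {"fingers":0,"yaw":0,"delta_pos":[0,0,0]},
])

```text
clock: 15.05
eef_pos: [0.5077, -0.0001, 0.1664]
tool_rot: [0.934, 0.072, 0.35, -0.018]
ft_force: [0.2, -0.6, -0.1]
grip_width: -0.0004
grasp_force: 0.0
```

```bash
python3 -c "
from workcell import bot
print(bot.job_done())"
```

```text
the job is handed in; nothing more can be done
None
```

I pushed the red box through the left flap to about 33 mm past the flap plane (rear edge, worked out from the fingertip position), and handed the job in at about 15 s; in the last picture both flaps hung shut and the blue box had not visibly moved, but no verdict was returned.

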